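# Clamp a sample carrier until the force tab pops out

### The arm

A 6-joint arm with a two-finger parallel gripper is mounted at the origin on the work surface. World frame = base frame: x ahead of the robot, y to its left, z up, the work surface at z = 0. Lengths are in m, angles in rad, forces in N, time in s.
With the tool pointing down it reaches from about 0.275 to 0.825 m from the base axis. Payload 4.9 kg.
Tool frame: the origin (TCP) lies between the finger pads; the fingertips stand 22 mm ahead of it and the grasp point (between the pads) lies 3 mm ahead of it (tip_extent is the distance from the TCP to the fingertips, in m); z points along the fingers, y is the direction in which the jaws open and shut (so a half turn about z gives the same grasp; the last joint's range is limited). The gripper opens to 85 mm and grips with 20 to 120 N. Pads are 22 mm wide; open, the fingers measure 114 mm over their backs; the gripper's body (76 mm by 85 mm) begins 54 mm behind the grasp point. The pads swing forward as they close: fully open they stand 13 mm farther back than shut.
Start: joints at [-1.379, 0.326, -0.193, 1.052, 0, 1.437], TCP at [0.176, -0.521, 0.253] pointing down, gripper open.
Joint ranges: [-2.65, 2.65], [-0.97, 1.79], [-1.3, 1.35], [-1.93, 2.1], [-1.47, 1.37], [-3.14, 3.14]. Speed limits (rad/s): [2.57, 2.57, 3.14, 3.14, 3.14, 3.14].

### API

Orientations are given as a rotation vector (axis times angle).
In Python, from bench import state, capture, camera_params, sign_off, tip_extent gives the robot as it stands.
- The arm moves only by the tool arm_command, never from a script. Its argument "commands" is a list of rows, each a list of 2 entries, a list of its own where there are three numbers: the shift along the tool's x, y, z in cm, then the turn, a rotation vector about the tool's x, y, z in degrees. In form: [[[tx, ty, tz], [ax, ay, az]], ...]. A call has 1 to 5 rows; each row is the pose to reach, as a shift and turn from the pose commanded when the call began, along the tool's axes at that moment; what a row does not reach only later rows make up. A row lasts 1/12 s, in which the tool goes at most 41.7 mm and 7.16 degrees, less where a joint would pass 70% of its speed; a pose out of reach is approached as far as the arm can. A call with a gripper value outside its range is refused whole. "fingers" is the gripper command: -1 is fully open, 1 is shut, values between are in proportion, set as the call begins (left out, the last holds). The fingers move at their own pace and stop on an object; "newtons" is the grip in N (left out, the last holds). Time passes only in rows, so rows that repeat a pose let the fingers close. It gives the time, the measured TCP pose, the force and the opening at its end, in the units of the state.
- state(): the state, without advancing time (a new reading comes with each control period).
- capture(name): name is "side" or "top" or "wrist"; returns (picture, depth): 420x560x3 uint8, red, green, blue; 420x560 float32, m along the optical axis (not along the pixel's ray), 0 where there is no reading.
- camera_params(name): a dict with "vertical_fov" (degrees; the focal length in pixels is half the picture's height over the tangent of half this angle, whatever the lens; pixels are square), "cx", "cy" (the principal point, pixels), "k1" (the pictures are not rectified: a ray, as slopes to the right and down, at radius r is drawn at 1 + k1 r^2 times it, then the intrinsics apply), "R" (3x3) and "t" (3): a world point X has camera coordinates R X + t. Camera axes: x right, y down, z forward; pixel columns grow to the right and rows downward; lengths in m; the calibration is good to about 2 mm. A picture is of the moment at which its call begins: read the wrist's pose just before it. camera_params takes no time and is no camera call; for the wrist camera it gives the pose at the moment of the call.
- sign_off(): hands the job in, once; it reports no verdict.
The state is a dict: "time_s": time; "joint_positions": joint angles; "joint_vel": joint speeds; "joint_efforts": joint torques, N m; "eef_pos": TCP position; "tcp_rot": TCP orientation; "ft_force": force on the tool from outside, world axes, zero at the start; "ft_torque": the same for the moment, N m; "opening": finger opening in m.
Only numpy, scipy, OpenCV 4.12 (cv2) and the standard library are available. Lean on these libraries where they do the work, as an engineer would, in place of code of your own. Each camera call takes 0.05 s, during which the arm holds its last target. There are 200 camera calls.

### The job

Put the rectangular sample carrier on the bed of the clamp, upright, squarely and centred across the bed, lengthwise between the stop and the pad, and let go of it. Then turn the crank clockwise until the steel indicator tab springs out of the side of the jaw, and stop right there, within an eighth of a turn: any more crushes the carrier. Let go of the crank, leaving the carrier clamped, and leave the other things on the bench alone.

Things in the scene. Friction and masses are not known exactly. Their poses are not given: they have to be found in the camera images.
- carrier_mid (a point): The sample carrier: a plain rectangular aluminium block, 50 long (its x) by 40 wide (its y) by 36 tall (its z), 0.19 kg, with a dark brown gridded wafer chip on its top; it starts upright on the table. The point is the block's centre, half-way up, 18 above its underside.
- bed (a point): Middle of the clamp's flat bright bed, on its top surface, 20 above the table. The clamp is fixed: a dark base 245 long, the bed 52 wide between a stop (-x end) and a sprung pad, and a cream gear box with a crank disc at the +x end. x runs along the clamp from stop to crank, z up; the y sides are open. The carrier sits with its 50 mm length along x. Stop and pad reach 31 above the bed.
- crank_axis (a point): A point on the vertical axis of the crank disc, 125 from the bed point along its x, at the height of the middle of the crank's grip (98 above the table). The disc is 94 across, its top 78 above the table.
- crank_grip (a point): The crank's grip: an upright black freely spinning peg 16 to 17 thick on the disc, 36 from the disc's axis, from 79 to 117 above the table. The point is its centre, half-way up. It can be pinched from above and carried round the axis with the gripper's heading unchanged.
- wheel (a joint): Angle of the crank disc in rad, growing clockwise seen from above, which tightens: one turn drives the pad 15 mm towards the stop. Starts from 0 to 1.5, turns to 12 at most. It resists with about 0.1 Nm and stays where it is left. At 0 the crank's grip lies on the bed's +x side of the axis.
- tab (a joint): How far the indicator tab stands out, in m: 0 = hidden, 0.012 = fully out. A bright steel square, 14 by 14, that snaps out of the black jaw block behind the pad, on the side facing the bed's -y, when the pad is loaded to the set force: 5 to 19 N, differs each time and cannot be seen beforehand (a hidden catch lets it go). It stays out. With the carrier nipped, an eighth of a turn adds 3.7 N.
- pad: The clamp's sprung steel pad, a plate 46 wide, 27 tall with two upright round ribs, in front of the jaw block. Origin midway between the ribs' fronts, which meet the carrier, at bed height, 29 to 33 from the bed point (+x side) at the start; same axes as the bed. Its spring gives 2 N per mm on top of 2 N. Driving it more than an eighth of a turn past the set force spoils the carrier.
- stop: The clamp's stop, a dark steel block 22 x 50 x 31 with a bolt head on top and two upright round ribs; it does not move. Origin midway between the ribs' fronts, which meet the carrier, at bed height, 29 to 33 from the bed point (-x side), set differently each time; same axes as the bed.
- objective: Bystander, to be left alone: bright steel microscope objective standing on end, 32 wide, 48 tall. Origin under its centre.
- jar: Bystander, to be left alone: small amber glass jar with a cap, 48 wide, 55 tall. Origin under its centre.
- puck: Bystander, to be left alone: round aluminium puck with a dark top, 48 wide, 30 tall. Origin under its centre.
- filter_ring: Bystander, to be left alone: flat black ring, 52 wide, 10 tall. Origin under its centre.
- driver: Bystander, to be left alone: screwdriver, lying, 150 long. Origin under its centre. Lies along its x.
- shipper: Bystander, to be left alone: flat round grey wafer box with a white lid, 110 wide, 18 tall. Origin under its centre.
- gauge: Bystander, to be left alone: flat steel gauge bar, 70 x 18 x 12. Origin under its centre. Lies along its x.

How it is judged:
By the outcome, as a careful person would: the job done as asked, in the order asked, and still so for the second after the job is handed in, with the robot touching nothing.
It also fails if it takes over 64 s, if anything falls off the work surface, if the arm or the gripper's body presses on something with over 40 N, if the wrist force passes 120 N, or if a joint passes its speed limit or range.

## Working session

There is one attempt and no reset: what is moved stays moved. The work goes in short steps, Python scripts to look and compute and a tool call to move; the robot and the scene stay as the last step left them, time stands still between calls to the robot, and variables do not carry over. Pictures are saved under pics/ and viewed, about 8 in all and at most 12, crops included, and the job is handed in when it is done.

Besides the shell and the picture viewer there is one more tool, called as name(argument=value, ...), one argument or row to a line, values as JSON. arm_command: Moves the arm, as the interface text tells. Its arguments: {"type":"object","properties":{"commands":{"type":"array"},"fingers":{"type":"number"},"newtons":{"type":"number"}},"required":["commands"]}

```bash
ls; mkdir -p pics
cat > h.py <<'E'
import numpy as np, cv2
from bench import state, capture, camera_params, sign_off, tip_extent
from scipy.spatial.transform import Rotation as Ro
def K(p):
    f=210/np.tan(np.radians(p["vertical_fov"])/2); return np.array([[f,0,p["cx"]],[0,f,p["cy"]],[0,0,1.]])
def rays(p,uv):
    "world origin and directions (camera z=1)"
    uv=np.atleast_2d(uv).astype(float); k=K(p)
    d=(uv-[p["cx"],p["cy"]])/k[0,0]; s=d.copy()
    for _ in range(20): s=d/(1+p["k1"]*(s**2).sum(1,keepdims=True))
    R=np.array(p["R"]); t=np.array(p["t"])
    return -R.T@t, np.c_[s,np.ones(len(s))]@R
def onplane(p,uv,z):
    o,d=rays(p,uv); return o+d*((z-o[2])/d[:,2])[:,None]
def cloud(p,depth):
    v,u=np.mgrid[:420,:560]; o,d=rays(p,np.c_[u.ravel(),v.ravel()])
    return (o+d*depth.ravel()[:,None]).reshape(420,560,3)
def proj(p,X):
    c=np.atleast_2d(X)@np.array(p["R"]).T+np.array(p["t"]); s=c[:,:2]/c[:,2:]
    s=s*(1+p["k1"]*(s**2).sum(1,keepdims=True)); return s*K(p)[0,0]+[p["cx"],p["cy"]]
def tri(obs):
    A=np.zeros((3,3));b=np.zeros(3)
    for p,uv in obs:
        o,d=rays(p,uv); d=d[0]/np.linalg.norm(d[0]); M=np.eye(3)-np.outer(d,d); A+=M;b+=M@o
    return np.linalg.solve(A,b)
def grab(n,tag):
    p=camera_params(n); im,d=capture(n); np.savez(f"{tag}.npz",im=im,d=d,p=np.array(p,dtype=object)); cv2.imwrite(f"pics/{tag}.png",im[...,::-1]); return p,im,d
def load(tag):
    z=np.load(f"{tag}.npz",allow_pickle=True); return z["p"].item(),z["im"],z["d"]
E
python3 - <<'E'
from h import *
s=state(); print({k:np.round(v,3) for k,v in s.items()},tip_extent)
for n in("top","side","wrist"):
    p,im,d=grab(n,n+"0"); o,dd=rays(p,[[280,210]]); print(n,p["vertical_fov"],p["k1"],o.round(3),dd.round(3),(d>0).mean())
E
```

```text
pics
{'time_s': np.float64(0.0), 'joint_positions': array([-1.379,  0.327, -0.194,  1.052, -0.   ,  1.437]), 'joint_vel': array([-0.001, -0.   ,  0.   ,  0.   , -0.   ,  0.001]), 'joint_efforts': array([ 0.0000e+00, -4.4340e+01,  2.6244e+01,  1.5000e-02, -0.0000e+00,
       -0.0000e+00]), 'eef_pos': array([ 0.176, -0.521,  0.253]), 'tcp_rot': array([-3.098, -0.509,  0.   ]), 'ft_force': array([0.456, 0.177, 0.185]), 'ft_torque': array([-0.029, -0.003, -0.007]), 'opening': np.float64(0.086)} 0.022
top 45.064686610091364 0.03979648921647301 [ 0.347 -0.031  1.577] [[ 0.119  0.019 -0.993]] 0.9960076530612245
side 54.531829438702566 0.02062222508884506 [ 0.362 -0.877  0.873] [[ 0.175  0.732 -0.659]] 0.9960289115646258
wrist 65.94902867242162 -0.0044697607203343466 [ 0.25  -0.495  0.373] [[-0.302 -0.112 -0.947]] 0.9958418367346938
```

View pics/top0.png

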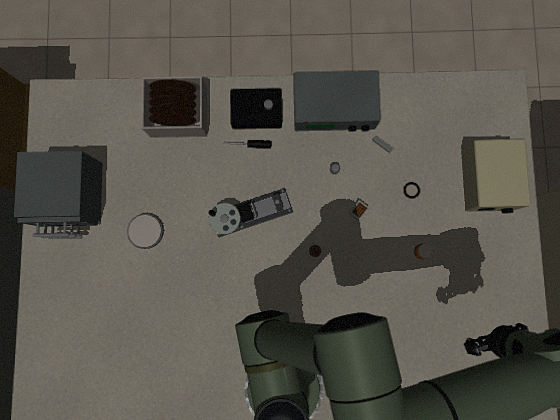

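View pics/side0.png

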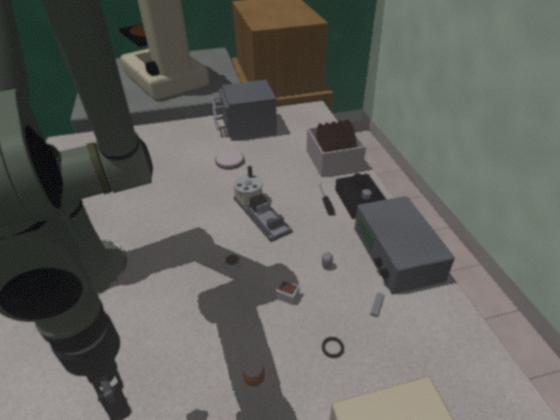

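Top view: the carrier is at about (361,208), the crank disc at (225,216) with its grip near (213,211), and the stop end at (288,198). The side view shows the carrier at (288,291) and the clamp around (262,208). I'll take coarse positions from these and then go in with the wrist camera.

Run:
```python
from h import *
for tag,uv in (("top0",dict(carrier=(361,208),disc=(225,216),grip=(213,211),stop=(284,200))),("side0",dict(carrier=(288,291),disc=(249,186),grip=(250,171),stop=(282,230)))):
    p,im,d=load(tag); C=cloud(p,d)
    for k,(u,v) in uv.items(): print(tag,k,C[v,u].round(3),im[v,u])
    # table-level check + objects above the table in region
    m=((C[...,2]>0.012)&(C[...,2]<0.14)&(C[...,0]>0.28)&(C[...,0]<0.66)&(np.abs(C[...,1])<0.45)).astype(np.uint8)
    n,L,st,ce=cv2.connectedComponentsWithStats(m)
    for i in range(1,n):
        if st[i,4]>25:
            q=C[L==i]; r=cv2.minAreaRect(q[:,:2].astype(np.float32)*1000)
            print(i,st[i,4],q.mean(0).round(3),"zmax",np.percentile(q[:,2],95).round(3),np.round(r[0],0),np.round(r[1],0),round(r[2],1))
    print("table",np.median(C[(np.abs(C[...,2])<0.01)&(C[...,0]>.3)&(C[...,0]<.6)][:,2]))
```

```text
top0 carrier [ 0.533 -0.25   0.034] [53 29 20]
top0 disc [0.511 0.161 0.084] [83 83 82]
top0 grip [0.523 0.192 0.115] [3 0 0]
top0 stop [ 0.565 -0.014  0.018] [90 93 90]
1 59 [ 0.652 -0.171  0.041] zmax 0.051 [ 652. -173.] [29. 16.] 89.3
8 1835 [0.524 0.1   0.05 ] zmax 0.082 [531.  92.] [ 93. 248.] 18.8
19 224 [ 0.526 -0.242  0.035] zmax 0.041 [ 526. -243.] [40. 51.] 50.4
21 733 [0.478 0.41  0.017] zmax 0.023 [478. 406.] [ 87. 105.] 89.6
28 194 [ 0.405 -0.104  0.029] zmax 0.034 [ 405. -104.] [45. 46.] 42.8
29 211 [ 0.398 -0.428  0.047] zmax 0.059 [ 398. -430.] [38. 42.] 83.9
table -0.0006593782530617265
side0 carrier [ 0.527 -0.254  0.034] [88 64 52]
side0 disc [0.507 0.145 0.078] [125 128 131]
side0 grip [0.522 0.194 0.099] [43 41 42]
side0 stop [ 0.572 -0.019  0.019] [113 111 117]
1 302 [0.479 0.408 0.016] zmax 0.02 [481. 406.] [100.  85.] 1.3
3 1548 [0.522 0.095 0.048] zmax 0.08 [524.  90.] [ 92. 252.] 14.6
11 102 [ 0.651 -0.179  0.035] zmax 0.048 [ 652. -175.] [16. 31.] 1.3
12 240 [ 0.405 -0.11   0.027] zmax 0.032 [ 405. -105.] [48. 47.] 77.7
13 359 [ 0.525 -0.249  0.031] zmax 0.038 [ 527. -244.] [43. 50.] 50.6
18 361 [ 0.398 -0.435  0.048] zmax 0.055 [ 399. -433.] [38. 44.] 80.0
table -0.0012070978279503652
```

```bash
cat >> h.py <<'E'
def to(x,y,z,yaw):
    "tool-frame shift (cm) and turn (deg) from the present pose to TCP (x,y,z), tool down, tool x at heading yaw deg"
    s=state(); R=Ro.from_rotvec(s["tcp_rot"]); a=np.radians(yaw)
    G=Ro.from_matrix(np.array([[np.cos(a),np.sin(a),0],[np.sin(a),-np.cos(a),0],[0,0,-1]]))
    print("shift",np.round(R.inv().apply(np.array([x,y,z])-s["eef_pos"])*100,2),"turn",np.round(np.degrees((R.inv()*G).as_rotvec()),1),"t",s["time_s"])
E
python3 -c "
from h import *
to(.55,.05,.32,140.4)"
```

```text
shift [ 53.7  -42.1   -6.67] turn [-0.000e+00 -1.000e-01 -1.217e+02] t 0.15
```

```bash
cat >> h.py <<'E'
def plan(*goals):
    "print, per goal (x,y,z,yaw,ncalls), the end pose of each 5-row call in that call's starting tool frame"
    s=state(); p=s["eef_pos"]; x=Ro.from_rotvec(s["tcp_rot"]).as_matrix()[:,0]; w=np.degrees(np.arctan2(x[1],x[0])); print("t",s["time_s"],"at",p.round(4),"yaw",w.round(2))
    for X,Y,Z,W,n in goals:
        g=np.array([X,Y,Z]); dp=(g-p)/n; dw=((W-w+180)%360-180)/n
        for i in range(n):
            a=np.radians(w+i*dw); c,q=np.cos(a),np.sin(a)
            print("  shift",np.round(100*np.array([c*dp[0]+q*dp[1],q*dp[0]-c*dp[1],-dp[2]]),2),"turn",round(-dw,2))
        p,w=g,W
E
python3 -c "
from h import *
plan((.55,.05,.32,140.4,4))"
```

```text
t 0.15 at [ 0.176  -0.5207  0.2527] yaw 18.67
  shift [ 13.42 -10.52  -1.68] turn -30.43
  shift [16.91 -2.27 -1.68] turn -30.43
  shift [15.73  6.6  -1.68] turn -30.43
  shift [10.22 13.66 -1.68] turn -30.43
```

arm_command(
  commands=[
    [[2.7,-2.1,-0.3],[0,0,-6.1]],
    [[5.4,-4.2,-0.7],[0,0,-12.2]],
    [[8.1,-6.3,-1.0],[0,0,-18.3]],
    [[10.7,-8.4,-1.3],[0,0,-24.4]],
    [[13.4,-10.5,-1.7],[0,0,-30.4]],
  ],
  fingers=-1,
)

```text
time_s: 0.57
eef_pos: [0.2697, -0.3771, 0.27]
tcp_rot: [-2.854, -1.311, -0.0]
ft_force: [1.2, -0.2, 1.0]
opening: 0.0854
```

arm_command(
  commands=[
    [[3.4,-0.5,-0.3],[0,0,-6.1]],
    [[6.8,-0.9,-0.7],[0,0,-12.2]],
    [[10.2,-1.4,-1.0],[0,0,-18.3]],
    [[13.5,-1.8,-1.3],[0,0,-24.4]],
    [[16.9,-2.3,-1.7],[0,0,-30.4]],
  ],
)

```text
time_s: 0.98
eef_pos: [0.3632, -0.2344, 0.2873]
tcp_rot: [-2.411, -2.014, 0.0]
ft_force: [0.3, -0.6, 0.4]
opening: 0.0854
```

arm_command(
  commands=[
    [[3.1,1.3,-0.3],[0,0,-6.1]],
    [[6.3,2.6,-0.7],[0,0,-12.2]],
    [[9.4,4.0,-1.0],[0,0,-18.3]],
    [[12.6,5.3,-1.3],[0,0,-24.4]],
    [[15.7,6.6,-1.7],[0,0,-30.4]],
  ],
)

```text
time_s: 1.4
eef_pos: [0.4568, -0.0919, 0.3042]
tcp_rot: [-1.798, -2.576, 0.0]
ft_force: [1.3, -1.2, 0.2]
opening: 0.0854
```

arm_command(
  commands=[
    [[2.0,2.7,-0.3],[0,0,-6.1]],
    [[4.1,5.5,-0.7],[0,0,-12.2]],
    [[6.1,8.2,-1.0],[0,0,-18.3]],
    [[8.2,10.9,-1.3],[0,0,-24.4]],
    [[10.2,13.7,-1.7],[0,0,-30.4]],
  ],
)

```text
time_s: 1.82
eef_pos: [0.5508, 0.0506, 0.321]
tcp_rot: [-1.059, -2.957, 0.0]
ft_force: [0.3, -0.8, -0.2]
opening: 0.0853
```

Run:
```python
from h import *
plan((.526,-.243,.22,140.4,2))
p,im,d=grab("wrist","w1")
```

```text
t 1.8167 at [0.5508 0.0506 0.321 ] yaw 140.59
  shift [ -8.36 -12.13   5.05] turn 0.09
  shift [ -8.38 -12.11   5.05] turn 0.09
```

View pics/w1.png

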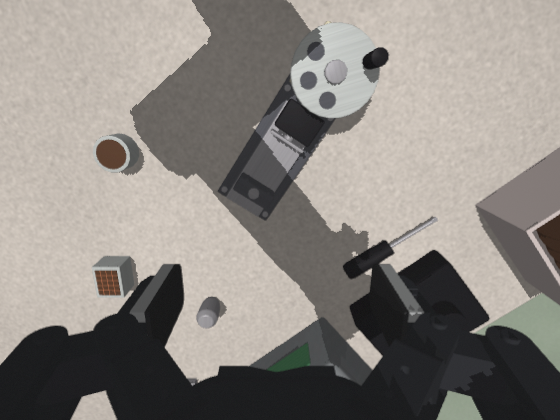

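Wrist view 1: stop end at (248,195), bed (267,158), jaw (300,122), disc centre (335,70), grip (376,58), carrier (113,277), all clear of the fingers. I'll move half-way to the carrier for the second view and capture there, then measure.

arm_command(
  commands=[
    [[-1.7,-2.4,0],[0,0,0]],
    [[-3.3,-4.9,0],[0,0,0]],
    [[-5.0,-7.3,0],[0,0,0]],
    [[-6.7,-9.7,0],[0,0,0]],
    [[-8.4,-12.1,0],[0,0,0]],
  ],
)

```text
time_s: 2.28
eef_pos: [0.5372, -0.0991, 0.321]
tcp_rot: [-1.067, -2.954, 0.0]
ft_force: [-0.6, -0.9, -0.9]
opening: 0.0852
```

Run:
```python
from h import *
p,im,d=grab("wrist","w2")
for tag in("w1","w2"):
    p,im,d=load(tag); C=cloud(p,d); hsv=cv2.cvtColor(im,cv2.COLOR_RGB2HSV)
    z=C[...,2]; near=(np.hypot(C[...,0]-.53,C[...,1]-.09)<.2)
    print(tag,"table z",np.median(z[(np.abs(z)<.008)]).round(4))
    m=near&(z>.072)&(z<.083); q=C[m]
    if m.any():
        cnt=max(cv2.findContours(m.astype(np.uint8),0,1)[0],key=cv2.contourArea)
        e=cv2.fitEllipse(cv2.convexHull(cnt)); ctr=onplane(p,[e[0]],.078); print(" disc z",np.median(q[:,2]).round(4),"ellipse",np.round(e[0],1),np.round(e[1],1),ctr.round(4),"minCircle mm",np.round(np.array(cv2.minEnclosingCircle(q[:,:2].astype(np.float32))[1])*1000,1), np.round(cv2.minEnclosingCircle(q[:,:2].astype(np.float32))[0],4))
    m=near&(z>.105)&(z<.125); q=C[m]
    if m.any(): print(" grip top",q.mean(0).round(4),len(q), cv2.minEnclosingCircle(q[:,:2].astype(np.float32)))
    m=near&(z>.016)&(z<.024); print(" bed z hist",np.histogram(z[near],bins=np.arange(.006,.09,.004)))
    # carrier top
    m=(np.hypot(C[...,0]-.526,C[...,1]+.243)<.05)&(z>.030); q=C[m]
    if m.any():
        r=cv2.minAreaRect(q[:,:2].astype(np.float32)*1000); print(" carrier",len(q),np.percentile(q[:,2],[5,50,95]).round(4),np.round(r[0],1),np.round(r[1],1),round(r[2],1))
```

```text
w1 table z -0.0007
 disc z 0.0775 ellipse [334.8  70. ] [88.3 97.1] [[0.5056 0.1673 0.078 ]] minCircle mm 47.1 [0.5074 0.1667]
 grip top [0.5207 0.1986 0.1141] 318 ((0.5211527943611145, 0.19953946769237518), 0.008608044125139713)
 bed z hist (array([ 172, 2278,  188, 2308,   21,   32,   42,   35,   53,   78,  317,
        386, 1372,   32,    0,    0,    7, 4488, 1711,  288]), array([0.006, 0.01 , 0.014, 0.018, 0.022, 0.026, 0.03 , 0.034, 0.038,
       0.042, 0.046, 0.05 , 0.054, 0.058, 0.062, 0.066, 0.07 , 0.074,
       0.078, 0.082, 0.086]))
 carrier 943 [0.0323 0.0356 0.0371] [ 528.2 -241.8] [41.3 50.4] 50.3
w2 table z -0.0007
 disc z 0.0773 ellipse [466.9 -21.9] [ 89.4 114.2] [[0.508  0.1653 0.078 ]] minCircle mm 42.6 [0.522  0.1536]
 bed z hist (array([ 246, 2598,  321, 3087,  113,  153,  175,  168,  176,  228,  494,
        584, 1655,   41,    0,    4,   68, 1460,  495,    0]), array([0.006, 0.01 , 0.014, 0.018, 0.022, 0.026, 0.03 , 0.034, 0.038,
       0.042, 0.046, 0.05 , 0.054, 0.058, 0.062, 0.066, 0.07 , 0.074,
       0.078, 0.082, 0.086]))
 carrier 1053 [0.0339 0.0357 0.0371] [ 528.1 -241.6] [40.1 50.2] 50.2
```

View pics/w2.png

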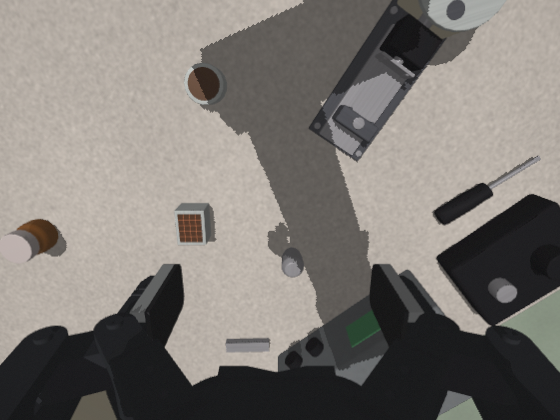

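Wrist view 2: clamp at upper right (stop end (340,140), bed (370,95), jaw (410,45)) and carrier at (191,227). The carrier fits agree between views within 0.2 mm, at 40×50 and 36 high. Next I'll measure the clamp frame.

Run:
```python
from h import *
for tag in("w1","w2"):
    p,im,d=load(tag); C=cloud(p,d); z=C[...,2]
    near=(C[...,0]>.46)&(C[...,0]<.62)&(C[...,1]>-.06)&(C[...,1]<.25)
    for nm,lo,hi in(("base",.008,.017),("low",.008,.024),("bed",.0175,.0225)):
        m=(near&(z>lo)&(z<hi)).astype(np.uint8); m=cv2.morphologyEx(m,cv2.MORPH_OPEN,np.ones((3,3)))
        n,L,st,ce=cv2.connectedComponentsWithStats(m); i=1+np.argmax(st[1:,4]); q=C[L==i]
        r=cv2.minAreaRect(q[:,:2].astype(np.float32)*1000); e=q[:,:2]-q[:,:2].mean(0); u=np.linalg.svd(e,full_matrices=False)[2][0]
        print(tag,nm,st[i,4],"z",np.median(q[:,2]).round(4),np.round(r[0],1),np.round(r[1],1),round(r[2],2),"svd",np.degrees(np.arctan2(u[1],u[0])).round(2))
# clamp frame histogram with theta from base
for th in (107.,):
  a=np.radians(th); ex=np.array([np.cos(a),np.sin(a)]); ey=np.array([-ex[1],ex[0]]); ax=np.array([.507,.1668]); bed=ax-.125*ex; print("bed guess",bed.round(4))
  for tag in("w1","w2"):
    p,im,d=load(tag); C=cloud(p,d); z=C[...,2]; l=(C[...,:2]-bed); X=l@ex*1000; Y=l@ey*1000
    for a0 in range(-66,90,4):
        m=(np.abs(X-a0)<1.5)&(np.abs(Y)<45)&(z>.006)&(z<.1)
        mt=(np.abs(X-a0)<1.5)&(np.abs(Y)<15)&(z<.1); 
        mb=m&(z>.017)
        if m.sum()>5: print(tag,a0,"z mid",np.percentile(z[mt],[10,50,90]).round(3) if mt.any() else "","Y all",np.percentile(Y[m],[1,99]).round(1),"Y z>17",np.percentile(Y[mb],[1,99]).round(1) if mb.sum()>5 else "")
```

```text
w1 base 1490 z 0.0114 [515.4  50.8] [ 25.5 178.1] 17.56 svd -72.95
w1 low 4898 z 0.0153 [541.5  58.9] [ 80.1 178.4] 17.57 svd -67.1
w1 bed 1837 z 0.0194 [544.9  48.1] [52.1 65.3] 17.73 svd -69.26
w2 base 1968 z 0.0114 [510.5  47.8] [ 22.2 176.3] 14.82 svd -72.99
w2 low 6066 z 0.0181 [541.8  57.9] [ 80.6 176.6] 17.63 svd -62.91
w2 bed 2288 z 0.0194 [542.9  54.2] [52.3 76.9] 17.8 svd -67.26
bed guess [0.5435 0.0473]
w1 -66 z mid [0.019 0.019 0.02 ] Y all [-41.1  36.9] Y z>17 [-26.9  22.5]
w1 -62 z mid [0.018 0.019 0.02 ] Y all [-39.8  36.5] Y z>17 [-27.1  23.4]
w1 -58 z mid  Y all [-40.2  37.1] Y z>17 
w1 -54 z mid  Y all [-40.9  37.7] Y z>17 
w1 -50 z mid [0.049 0.05  0.051] Y all [-40.8  36.6] Y z>17 [-25.3  23. ]
w1 -46 z mid [0.05  0.05  0.055] Y all [-40.5  37.4] Y z>17 [-26.3  23.2]
w1 -42 z mid [0.05  0.051 0.056] Y all [-40.7  37.1] Y z>17 [-26.2  23.4]
w1 -38 z mid [0.049 0.051 0.056] Y all [-40.8  36.8] Y z>17 [-25.8  23.2]
w1 -34 z mid [0.049 0.05  0.055] Y all [-40.3  37.1] Y z>17 [-26.1  23.2]
w1 -30 z mid [0.019 0.026 0.045] Y all [-39.   36.4] Y z>17 [-26.5  23.1]
w1 -26
[... 4270 characters left out ...]
8] Y all [-39.3  38.6] Y z>17 [-24.1  24. ]
w2 54 z mid [0.055 0.056 0.058] Y all [-39.8  38.3] Y z>17 [-24.2  24.4]
w2 58 z mid [0.055 0.056 0.057] Y all [-39.3  38.3] Y z>17 [-23.   24.7]
w2 62 z mid [0.055 0.056 0.058] Y all [-39.1  38.4] Y z>17 [-22.7  24.8]
w2 66 z mid [0.055 0.056 0.057] Y all [-39.2  38.5] Y z>17 [-22.9  24.8]
w2 70 z mid [0.055 0.056 0.057] Y all [-39.5  38.9] Y z>17 [-23.   24.3]
w2 74 z mid [0.055 0.056 0.058] Y all [-38.3  38.5] Y z>17 [-23.4  23.6]
w2 78 z mid [0.056 0.074 0.077] Y all [-37.8  38.2] Y z>17 [-22.2  23. ]
w2 82 z mid [0.047 0.077 0.078] Y all [-38.4  38.5] Y z>17 [-20.5  22.3]
w2 86 z mid [0.046 0.077 0.078] Y all [-38.   38.4] Y z>17 [-26.9  25.1]
```

```bash
python3 -c "
from h import *
plan((.528,-.2417,.20,140.2,1),(.528,-.2417,.06,140.2,1),(.528,-.2417,.027,140.2,1))"
```

```text
t 2.3333 at [ 0.5371 -0.1041  0.3208] yaw 139.98
  shift [ -8.15 -11.12  12.08] turn -0.22
  shift [ 0.  0. 14.] turn -0.0
  shift [0.  0.  3.3] turn -0.0
```

arm_command(
  commands=[
    [[-2.3,-3.1,3.4],[0,0,0]],
    [[-4.6,-6.2,6.7],[0,0,0]],
    [[-6.6,-9.0,9.7],[0,0,0]],
    [[-7.8,-10.6,11.5],[0,0,0]],
    [[-8.2,-11.1,12.1],[0,0,0]],
  ],
)

```text
time_s: 2.75
eef_pos: [0.5275, -0.2383, 0.1963]
tcp_rot: [-1.072, -2.948, 0.001]
ft_force: [-0.5, -0.1, 0.2]
opening: 0.0856
```

Run:
```python
from h import *
plan((.528,-.2417,.06,140.2,1),(.528,-.2417,.027,140.2,1))
p,im,d=grab("wrist","w3"); C=cloud(p,d); z=C[...,2]
m=(np.hypot(C[...,0]-.528,C[...,1]+.242)<.04)&(z>.030)&(z<.045); q=C[m]
r=cv2.minAreaRect(q[:,:2].astype(np.float32)*1000); print(" carrier",len(q),np.percentile(q[:,2],[5,50,95]).round(4),np.round(r[0],1),np.round(r[1],1),round(r[2],1))
plan()
```

```text
t 2.75 at [ 0.5275 -0.2383  0.1963] yaw 140.04
  shift [-0.26 -0.23 13.63] turn -0.16
  shift [0.  0.  3.3] turn -0.0
 carrier 2347 [0.0343 0.0358 0.037 ] [ 528.2 -242.1] [39.9 49.8] 50.8
t 2.8 at [ 0.5272 -0.2387  0.1954] yaw 139.98
```

arm_command(
  commands=[
    [[-0.3,-0.2,3.0],[0,0,-0.4]],
    [[-0.3,-0.2,6.5],[0,0,-0.4]],
    [[-0.3,-0.2,10.0],[0,0,-0.4]],
    [[-0.3,-0.2,12.5],[0,0,-0.4]],
    [[-0.3,-0.2,13.5],[0,0,-0.4]],
  ],
)

```text
time_s: 3.22
eef_pos: [0.5291, -0.2371, 0.0623]
tcp_rot: [-1.055, -2.954, -0.002]
ft_force: [-0.0, -0.0, 0.2]
opening: 0.0854
```

arm_command(
  commands=[
    [[0,0,1.0],[0,0,0]],
    [[0,0,2.2],[0,0,0]],
    [[0,0,2.9],[0,0,0]],
    [[0,0,3.3],[0,0,0]],
    [[0,0,3.3],[0,0,0]],
  ],
)

```text
time_s: 3.63
eef_pos: [0.5312, -0.2391, 0.0326]
tcp_rot: [1.057, 2.958, -0.0]
ft_force: [-0.3, -0.2, -0.1]
opening: 0.0854
```

arm_command(
  commands=[
    [[0,0,0],[0,0,0]],
    [[0,0,0],[0,0,0]],
    [[0,0,0],[0,0,0]],
    [[0,0,0],[0,0,0]],
    [[0,0,0],[0,0,0]],
  ],
  fingers=1,
  newtons=40,
)

```text
time_s: 4.05
eef_pos: [0.5313, -0.24, 0.0333]
tcp_rot: [1.057, 2.957, -0.002]
ft_force: [-1.7, -1.0, 5.3]
opening: 0.039
```

arm_command(
  commands=[
    [[0,0,0],[0,0,0]],
    [[0,0,0],[0,0,0]],
    [[0,0,0],[0,0,0]],
    [[0,0,0],[0,0,0]],
    [[0,0,0],[0,0,0]],
  ],
)

```text
time_s: 4.47
eef_pos: [0.5312, -0.24, 0.0333]
tcp_rot: [1.057, 2.957, -0.002]
ft_force: [-1.9, -1.3, 5.9]
opening: 0.0395
```

arm_command(
  commands=[
    [[0,0,-1.5],[0,0,0]],
    [[0,0,-4.5],[0,0,0]],
    [[0,0,-8.0],[0,0,0]],
    [[0,0,-10.5],[0,0,0]],
    [[0,0,-12.0],[0,0,0]],
  ],
  newtons=50,
)

```text
time_s: 4.88
eef_pos: [0.532, -0.2395, 0.1553]
tcp_rot: [1.056, 2.955, -0.0]
ft_force: [0.1, -0.4, -2.2]
opening: 0.0388
```

```bash
python3 -c "
from h import *
print(state()['opening'])
plan((.5446,.0477,.15,107.5,2))"
```

```text
0.03875802490374773
t 4.8833 at [ 0.532  -0.2395  0.1553] yaw 140.67
  shift [ 8.61 11.51  0.26] turn 16.59
  shift [11.54  8.57  0.26] turn 16.59
```

arm_command(
  commands=[
    [[1.0,1.4,0],[0,0,2.0]],
    [[2.9,3.8,0],[0,0,5.5]],
    [[4.8,6.4,0],[0,0,9.2]],
    [[6.7,9.0,0],[0,0,13.0]],
    [[8.6,11.5,0],[0,0,16.6]],
  ],
)

```text
time_s: 5.3
eef_pos: [0.5368, -0.0941, 0.152]
tcp_rot: [-1.478, -2.771, -0.001]
ft_force: [0.6, 0.1, -1.6]
opening: 0.0391
```

arm_command(
  commands=[
    [[3.0,2.3,0],[0,0,4.5]],
    [[6.0,4.5,0],[0,0,9.0]],
    [[8.8,6.6,0],[0,0,12.5]],
    [[10.8,8.0,0],[0,0,15.5]],
    [[11.5,8.6,0],[0,0,16.6]],
  ],
)

```text
time_s: 5.72
eef_pos: [0.5431, 0.0516, 0.1519]
tcp_rot: [-1.854, -2.533, -0.002]
ft_force: [-0.7, -0.3, -2.0]
opening: 0.039
```

arm_command(
  commands=[
    [[0,0,0],[0,0,0]],
    [[0,0,0],[0,0,0]],
  ],
)

```text
time_s: 5.88
eef_pos: [0.5437, 0.0481, 0.152]
tcp_rot: [-1.856, -2.534, 0.001]
ft_force: [-0.3, -0.2, -3.4]
opening: 0.0393
```

Run:
```python
from h import *
plan((.5446,.0477,.08,107.5,1)); print(state()["joint_positions"].round(2))
p,im,d=grab("wrist","w4"); s=state()
```

```text
t 5.8833 at [0.5437 0.0481 0.152 ] yaw 107.58
  shift [-0.07  0.07  7.2 ] turn 0.08
[-0.05  0.41 -0.35  0.81 -0.    1.22]
```

View pics/w4.png

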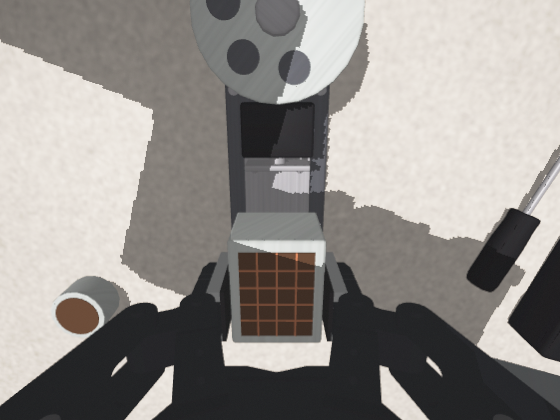

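Wrist view 3 (5th picture): the carrier is held level, its top at (232–323, 250–340), above the bed strip (245–312, 160–210), and looks parallel to it. I'll measure the carrier against the tool frame, and the clamp, from this same view.

Run:
```python
from h import *
p,im,d=load("w4"); C=cloud(p,d); z=C[...,2]
t=np.array([.5437,.0481,.152])
# tool frame coords (x along yaw 107.58, y tool)
a=np.radians(107.58); ex=np.array([np.cos(a),np.sin(a)]); ey=np.array([np.sin(a),-np.cos(a)])
l=C[...,:2]-t[:2]; X=l@ex*1000; Y=l@ey*1000
m=(z>.148)&(z<.162)&(np.abs(X)<35)&(np.abs(Y)<19); print("top z",np.median(z[m]))
zt=np.median(z[m]); m=(np.abs(z-zt)<.002)&(np.abs(X)<40)&(np.abs(Y)<26)
q=np.c_[X[m],Y[m]].astype(np.float32); print("held",cv2.minAreaRect(q)); print(np.percentile(X[m],[0.5,99.5]),np.percentile(Y[m],[.5,99.5]))
for lo,hi,nm in((.17,.27,"x")): pass
for x0 in range(24,84,4):
    s=(np.abs(X-x0)<2)&(np.abs(Y)<60)
    for nm,zl,zh in(("base",.008,.016),("bed",.017,.023),("jaw",.045,.06)):
        k=s&(z>zl)&(z<zh)
        if k.sum()>15: print(x0,nm,k.sum(),np.percentile(Y[k],[1,99]).round(1),(np.percentile(Y[k],[1,99]).mean()).round(1),end=" | ")
    print()
m=(z>.073)&(z<.082)&(X>60)&(X<200); print("disc",np.median(z[m]),cv2.minEnclosingCircle(np.c_[X[m],Y[m]].astype(np.float32)))
# profile of z along centreline X
for x0 in range(22,50,1):
    k=(np.abs(X-x0)<.6)&(np.abs(Y)<22)
    if k.sum()>3: print(x0,np.percentile(z[k],[10,50,90]).round(3),end="; ")
```

```text
top z 0.15439913304094055
held ((1.1027565002441406, 0.05531501770019531), (50.8411865234375, 51.732208251953125), 0.09432757645845413)
[-23.31684621  25.97226684] [-21.73445201  21.99200648]Traceback (most recent call last):
  File "<stdin>", line 10, in <module>
TypeError: cannot unpack non-iterable float object
```

```bash
cat > m.py <<'E'
from h import *
import sys
def tf(tag,t,yaw):
    p,im,d=load(tag); C=cloud(p,d); a=np.radians(yaw); ex=np.array([np.cos(a),np.sin(a)]); ey=np.array([np.sin(a),-np.cos(a)])
    l=C[...,:2]-np.array(t); return im,l@ex*1000,l@ey*1000,C[...,2]
def widths(X,Y,z,xs):
    for x0 in xs:
        s=(np.abs(X-x0)<2)&(np.abs(Y)<60); o=[]
        for nm,zl,zh in(("base",.008,.016),("bed",.017,.023),("jaw",.045,.06)):
            k=s&(z>zl)&(z<zh)
            if k.sum()>15: e=np.percentile(Y[k],[1,99]); o.append(f"{nm} {e.round(1)} {e.mean():.1f}")
        print(x0," | ".join(o))
E
python3 - <<'E'
from m import *
im,X,Y,z=tf("w4",(.5437,.0481),107.58)
m=(np.abs(z-.1544)<.002)&(np.abs(X-1)<24)&(np.abs(Y)<26)
for x0 in (-20,-16,16,20): k=m&(np.abs(X-x0)<1.5); print("held Y at",x0,np.percentile(Y[k],[1,99]).round(1))
widths(X,Y,z,range(28,84,5))
m=(z>.073)&(z<.082)&(X>60)&(X<200); print("disc",np.median(z[m]),cv2.minEnclosingCircle(np.c_[X[m],Y[m]].astype(np.float32)))
for x0 in range(24,50,1):
    k=(np.abs(X-x0)<.6)&(np.abs(Y)<22)
    if k.sum()>3: print(x0,np.percentile(z[k],[10,50,90]).round(3),end="; ")
E
```

```text
held Y at -20 [-19.1  19.9]
held Y at -16 [-18.8  19.8]
held Y at 16 [-19.   19.9]
held Y at 20 [-18.7  19.9]
28 base [-38.3  40.1] 0.9
33 base [-38.5  40.7] 1.1 | bed [-25.2  26.1] 0.4 | jaw [-21.5  23.1] 0.8
38 base [-38.8  40.5] 0.9 | bed [-23.9  25.6] 0.9 | jaw [-18.7  22. ] 1.7
43 base [-38.5  40.2] 0.8 | jaw [-22.4  23.9] 0.8
48 base [-38.3  39.9] 0.8 | jaw [-22.4  24. ] 0.8
53 base [-38.9  40.7] 0.9 | jaw [-22.7  24.5] 0.9
58 base [-38.5  40.3] 0.9 | jaw [-22.9  24.3] 0.7
63 base [-38.3  40.1] 0.9 | jaw [-22.5  24.2] 0.8
68 base [-39.1  40.8] 0.8 | jaw [-22.4  24.5] 1.1
73 base [-38.7  40.4] 0.8 | jaw [-23.   24.6] 0.8
78 base [-38.3  40.2] 1.0 | jaw [-22.1  23.7] 0.8
83 base [-38.9  40.8] 0.9
disc 0.07745989074475304 ((123.29124450683594, 0.9010146856307983), 46.8227653503418)
24 [0.019 0.154 0.155]; 25 [0.121 0.152 0.154]; 26 [0.124 0.14  0.152]; 27 [0.124 0.141 0.152]; 31 [0.047 0.048 0.049]; 32 [0.047 0.048 0.049]; 33 [0.049 0.05  0.051]; 34 [0.05  0.05  0.051]; 35 [0.019 0.05  0.051]; 36 [0.02  0.041 0.05 ]; 37 [0.04  0.043 0.045]; 38 [0.041 0.043 0.045]; 39 [0.04  0.044 0.044]; 40 [0.042 0.044 0.044]; 43 [0.055 0.056 0.057]; 44 [0.055 0.056 0.057]; 45 [0.055 0.056 0.057]; 46 [0.056 0.056 0.057]; 47 [0.055 0.056 0.057]; 48 [0.056 0.056 0.057]; 49 [0.055 0.056 0.057];
```

Centreline of the clamp is at Y=+0.9 mm, parallel to the tool, and the held carrier is at Y=+0.5. The gap mid-point is 1.6 mm towards the stop, so I'll correct by (-1.6, +0.4) mm and go down 98.7 mm in two stages.

arm_command(
  commands=[
    [[-0.1,0,1.5],[0,0,0]],
    [[-0.15,0.04,4.0],[0,0,0]],
    [[-0.15,0.04,6.5],[0,0,0]],
    [[-0.15,0.04,8.2],[0,0,0]],
    [[-0.15,0.04,9.0],[0,0,0]],
  ],
)

```text
time_s: 6.35
eef_pos: [0.5431, 0.045, 0.0598]
tcp_rot: [-1.859, -2.528, 0.004]
ft_force: [-1.2, 0.4, -1.8]
opening: 0.0392
```

arm_command(
  commands=[
    [[0,0,0],[0,0,0]],
    [[0,0,0],[0,0,0]],
  ],
)

```text
time_s: 6.52
eef_pos: [0.5451, 0.0456, 0.0624]
tcp_rot: [-1.86, -2.532, 0.0]
ft_force: [0.6, -0.2, -1.4]
opening: 0.0394
```

Run:
```python
from m import *
s=state(); plan(); print(s["ft_force"].round(1))
p,im,d=grab("wrist","w5"); x=Ro.from_rotvec(s["tcp_rot"]).as_matrix()[:,0]
im,X,Y,z=tf("w5",s["eef_pos"][:2],np.degrees(np.arctan2(x[1],x[0])))
for x0 in (-16,16): k=(z>.055)&(z<.068)&(np.abs(Y)<25)&(np.abs(X-x0)<1.5); print("held Y",np.percentile(Y[k],[1,99]).round(1),np.median(z[k]))
widths(X,Y,z,range(43,84,8))
```

```text
t 6.5167 at [0.5451 0.0456 0.0624] yaw 107.4
[ 0.6 -0.2 -1.4]
held Y [-19.1  19.8] 0.06497647419452683
held Y [-19.2  19.8] 0.06503492074044392
43 base [-39.3  39.6] 0.1
51 base [-39.3  39.6] 0.2 | jaw [-23.1  23.3] 0.1
59 base [-39.2  39.5] 0.2 | jaw [-23.1  23.4] 0.1
67 base [-39.6  39.3] -0.2 | jaw [-23.3  23.3] -0.0
75 base [-39.7  39.4] -0.1 | jaw [-23.2  23.2] 0.0
83 base [-39.3  39.2] -0.0
```

arm_command(
  commands=[
    [[0,-0.03,0.3],[0,0,0]],
    [[0,-0.03,0.6],[0,0,0]],
    [[0,-0.03,0.8],[0,0,0]],
    [[0,-0.03,0.9],[0,0,0]],
    [[0,-0.03,0.9],[0,0,0]],
  ],
)

```text
time_s: 6.98
eef_pos: [0.5447, 0.0464, 0.0534]
tcp_rot: [1.858, 2.533, 0.0]
ft_force: [0.2, 0.2, -0.9]
opening: 0.0388
```

arm_command(
  commands=[
    [[0,0,0],[0,0,0]],
    [[0,0,0],[0,0,0]],
  ],
)

```text
time_s: 7.15
eef_pos: [0.5447, 0.0464, 0.0534]
tcp_rot: [1.858, 2.533, 0.0]
ft_force: [-0.4, 0.5, -1.1]
opening: 0.0394
```

arm_command(
  commands=[
    [[0,0,0.05],[0,0,0]],
    [[0,0,0.05],[0,0,0]],
  ],
)

```text
time_s: 7.32
eef_pos: [0.5447, 0.0464, 0.0533]
tcp_rot: [1.858, 2.533, 0.0]
ft_force: [-1.5, 0.3, 4.0]
opening: 0.0389
```

arm_command(
  commands=[
    [[0,0,0.05],[0,0,0]],
    [[0,0,0.05],[0,0,0]],
    [[0,0,0],[0,0,0]],
    [[0,0,0],[0,0,0]],
    [[0,0,0],[0,0,0]],
  ],
  fingers=-1,
)

```text
time_s: 7.73
eef_pos: [0.5447, 0.0463, 0.0528]
tcp_rot: [1.858, 2.533, 0.0]
ft_force: [0.1, -0.2, -0.7]
opening: 0.0856
```

arm_command(
  commands=[
    [[0,0,-1.0],[0,0,0]],
    [[0,0,-3.5],[0,0,0]],
    [[0,0,-7.0],[0,0,0]],
    [[0,0,-10.5],[0,0,0]],
    [[0,0,-13.0],[0,0,0]],
  ],
)

```text
time_s: 8.15
eef_pos: [0.5454, 0.0463, 0.1864]
tcp_rot: [1.857, 2.531, 0.002]
ft_force: [1.4, 0.2, -0.2]
opening: 0.0855
```

Run:
```python
from m import *
s=state(); plan()
p,im,d=grab("wrist","w6"); x=Ro.from_rotvec(s["tcp_rot"]).as_matrix()[:,0]
im,X,Y,z=tf("w6",s["eef_pos"][:2],np.degrees(np.arctan2(x[1],x[0])))
m=(z>.05)&(z<.062)&(np.abs(Y)<25)&(np.abs(X)<60)
k=(z>.0535)&(z<.0575)&(np.abs(X)<29)&(np.abs(Y)<30); r=cv2.minAreaRect(np.c_[X[k],Y[k]].astype(np.float32)); print("carrier",r,np.median(z[k]))
widths(X,Y,z,range(-70,84,8))
for x0 in range(-40,50,1):
    k=(np.abs(X-x0)<.5)&(np.abs(Y)<18)
    if k.sum()>3: print(x0,np.percentile(z[k],[10,50,90]).round(3),end="; ")
k=(z>.073)&(z<.082)&(X>60)&(X<200); print("disc",cv2.minEnclosingCircle(np.c_[X[k],Y[k]].astype(np.float32)))
k=(z>.1)&(z<.125)&(X>60)&(X<200); C=cloud(p,d); print("grip",k.sum(),C[k].mean(0) if k.any() else "")
```

```text
t 8.15 at [0.5454 0.0463 0.1864] yaw 107.47
carrier ((1.800588607788086, -0.10027313232421875), (49.40431213378906, 39.856544494628906), 0.4609360098838806) 0.055777606618357706
-70 base [-40.1  38.9] -0.6 | bed [-25.1  25.1] -0.0
-62 base [-39.6  39.6] 0.0
-54 base [-39.3  39.2] -0.0
-46 base [-39.2  39. ] -0.1 | jaw [-24.9  23.9] -0.5
-38 base [-39.8  38.7] -0.6 | jaw [-24.2  24.7] 0.3
-30 base [-39.3  39.5] 0.1 | bed [-26.1  25.2] -0.5 | jaw [-23.9  23.5] -0.2
-22 base [-40.   39.2] -0.4 | bed [-25.9  25. ] -0.5 | jaw [-19.5  19.1] -0.2
-14 base [-39.9  38.9] -0.5 | bed [-25.6  25.8] 0.1 | jaw [-19.4  19.4] 0.0
-6 base [-39.3  39.5] 0.1 | bed [-25.4  25.5] 0.1 | jaw [-19.3  19.3] 0.0
2 base [-39.9  39.2] -0.3 | bed [-26.2  25.3] -0.4 | jaw [-19.8  19.1] -0.4
10 base [-39.7  38.8] -0.4 | bed [-25.9  25.1] -0.4 | jaw [-19.7  19.8] 0.1
18 base [-39.3  39.5] 0.1 | bed [-25.7  24.9] -0.4 | jaw [-19.4  19.6] 0.1
26 base [-40.   39.1] -0.5 | bed [-25.4  25.6] 0.1 | jaw [-19.3  18.9] -0.2
34 base [-39.5  38.9] -0.3 | jaw [-21.8  21.3] -0.3
42 base [-40.   39.6] -0.2
50 base [-39.9  39.2] 
[... 1524 characters left out ...]
; 18 [0.056 0.252 0.254]; 19 [0.056 0.255 0.258]; 20 [0.254 0.258 0.259]; 21 [0.056 0.258 0.26 ]; 22 [0.055 0.056 0.26 ]; 23 [0.055 0.055 0.056]; 24 [0.055 0.056 0.056]; 25 [0.055 0.055 0.056]; 26 [0.022 0.041 0.054]; 27 [0.019 0.02  0.02 ]; 28 [0.018 0.019 0.02 ]; 33 [0.047 0.048 0.049]; 34 [0.049 0.049 0.05 ]; 35 [0.05  0.05  0.051]; 36 [0.049 0.05  0.051]; 37 [0.05  0.05  0.051]; 38 [0.02  0.044 0.05 ]; 39 [0.019 0.02  0.045]; 40 [0.041 0.043 0.044]; 41 [0.041 0.043 0.044]; 42 [0.041 0.044 0.045]; 45 [0.054 0.055 0.056]; 46 [0.056 0.056 0.057]; 47 [0.055 0.056 0.057]; 48 [0.055 0.057 0.057]; 49 [0.056 0.056 0.057]; disc ((125.98124694824219, -0.4710153043270111), 46.85271453857422)
grip 0
```

View pics/w6.png

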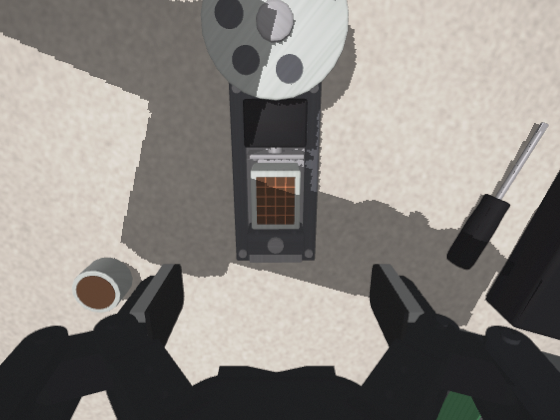

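Wrist view 4 (6th picture): the carrier stands on the bed at (275,200), between the pad ribs (277,157) and the stop (275,243). It is square to 0.5° and centred within 0.2 mm. Slack is about 10–11 mm, so the nip should come after about 0.7 turn. Next I'll move over the crank grip with the camera on the tab's side.

```bash
python3 -c "
from h import *
plan((.521,.199,.19,50,2))"
```

```text
t 8.2 at [0.548  0.0463 0.1908] yaw 107.48
  shift [7.69 1.01 0.04] turn 28.74
  shift [ 7.23 -2.82  0.04] turn 28.74
```

arm_command(
  commands=[
    [[1.5,0.2,0],[0,0,5.8]],
    [[3.1,0.4,0],[0,0,11.6]],
    [[4.6,0.6,0],[0,0,17.4]],
    [[6.2,0.8,0],[0,0,23.2]],
    [[7.7,1.0,0],[0,0,28.7]],
  ],
)

```text
time_s: 8.62
eef_pos: [0.5308, 0.1235, 0.1833]
tcp_rot: [2.433, 1.987, 0.001]
ft_force: [0.2, 0.0, -0.5]
opening: 0.0851
```

arm_command(
  commands=[
    [[2.2,-0.8,0],[0,0,7.0]],
    [[4.2,-1.6,0],[0,0,14.0]],
    [[5.8,-2.3,0],[0,0,21.0]],
    [[6.9,-2.7,0],[0,0,26.0]],
    [[7.2,-2.8,0],[0,0,28.7]],
  ],
)

```text
time_s: 9.03
eef_pos: [0.5171, 0.2007, 0.1833]
tcp_rot: [-2.847, -1.327, -0.001]
ft_force: [-0.6, -0.3, 1.0]
opening: 0.0853
```

arm_command(
  commands=[
    [[0,0,0],[0,0,0]],
    [[0,0,0],[0,0,0]],
  ],
)

```text
time_s: 9.2
eef_pos: [0.5176, 0.199, 0.1831]
tcp_rot: [2.845, 1.332, 0.0]
ft_force: [1.6, 0.3, -1.0]
opening: 0.0854
```

```bash
cat > g.py <<'E'
from h import *
def grip(tag):
    p,im,d=load(tag); C=cloud(p,d); z=C[...,2]; near=np.hypot(C[...,0]-.507,C[...,1]-.167)<.08
    k=near&(z>.110)&(z<.122); q=C[k]; c,r=cv2.minEnclosingCircle(q[:,:2].astype(np.float32)); print(tag,"grip top",k.sum(),np.median(q[:,2]).round(4),np.round(c,4),"r",round(r,4))
    k=near&(z>.073)&(z<.082); a,r=cv2.minEnclosingCircle(C[k][:,:2].astype(np.float32)); print(" disc",np.median(z[k]).round(4),np.round(a,4),round(r,4))
    v=np.array(c)-a; print(" rad",np.hypot(*v).round(4),"wheel deg",round(107.5-np.degrees(np.arctan2(v[1],v[0])),1))
E
python3 - <<'E'
from g import *
plan(); print(state()["joint_positions"].round(2))
grab("wrist","w7"); plan(); grip("w1"); grip("w7")
E
```

```text
t 9.2 at [0.5176 0.199  0.1831] yaw 50.17
[ 0.23  0.39 -0.29  0.89 -0.    2.5 ]
t 9.25 at [0.5176 0.1986 0.183 ] yaw 50.13
w1 grip top 292 0.1149 [0.5211 0.1998] r 0.0085
 disc 0.0775 [0.5074 0.1667] 0.0471
 rad 0.0358 wheel deg 40.0
w7 grip top 544 0.1148 [0.521  0.1996] r 0.0086
 disc 0.0774 [0.5069 0.1666] 0.0471
 rad 0.0358 wheel deg 40.6
```

View pics/w7.png

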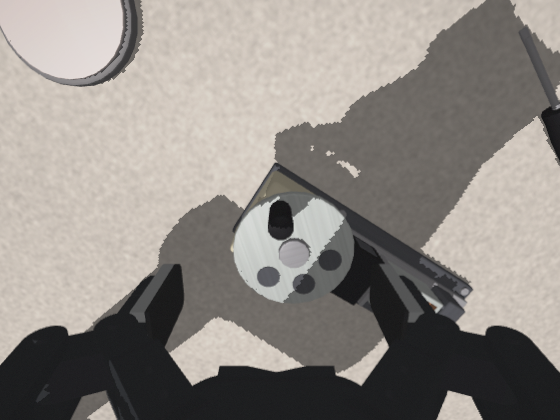

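Wrist view 5 (7th picture): peg top at (281,212), disc centred near (294,252), jaw at (355,270) with its tab side to the upper right, clear of where the closed fingers will be. The grip measures (0.521, 0.1996), top at 0.115, from two views, on a 35.8 mm radius.

arm_command(
  commands=[
    [[0.3,0.2,1.5],[0,0,0]],
    [[0.3,0.2,3.5],[0,0,0]],
    [[0.3,0.2,5.5],[0,0,0]],
    [[0.3,0.2,7.0],[0,0,0]],
    [[0.3,0.2,7.7],[0,0,0]],
  ],
)

```text
time_s: 9.67
eef_pos: [0.52, 0.1988, 0.1038]
tcp_rot: [-2.846, -1.329, 0.005]
ft_force: [-0.6, 0.3, 0.8]
opening: 0.0855
```

arm_command(
  commands=[
    [[0,0,0],[0,0,0]],
    [[0,0,0],[0,0,0]],
    [[0,0,0],[0,0,0]],
  ],
)

```text
time_s: 9.92
eef_pos: [0.522, 0.1998, 0.1069]
tcp_rot: [2.846, 1.329, 0.003]
ft_force: [0.9, 0.2, 0.5]
opening: 0.0857
```

```bash
python3 -c "
from h import *
plan(); to(.521,.1996,.106,50); print(state()['ft_force'].round(1))"
```

```text
t 9.9167 at [0.522  0.1998 0.1069] yaw 50.06
shift [-0.08 -0.06  0.09] turn [ 0.1 -0.1  0.1] t 9.9167
[0.9 0.2 0.5]
```

arm_command(
  commands=[
    [[-0.1,-0.1,0.1],[0,0,0]],
    [[-0.1,-0.1,0.1],[0,0,0]],
    [[-0.1,-0.1,0.1],[0,0,0]],
    [[-0.1,-0.1,0.1],[0,0,0]],
    [[-0.1,-0.1,0.1],[0,0,0]],
  ],
  fingers=1,
  newtons=30,
)

```text
time_s: 10.33
eef_pos: [0.5198, 0.1998, 0.1051]
tcp_rot: [2.846, 1.33, 0.001]
ft_force: [-0.8, -0.4, -0.3]
opening: 0.026
```

arm_command(
  commands=[
    [[0,0,0],[0,0,0]],
    [[0,0,0],[0,0,0]],
    [[0,0,0],[0,0,0]],
  ],
)

```text
time_s: 10.58
eef_pos: [0.52, 0.1995, 0.1051]
tcp_rot: [2.846, 1.329, 0.001]
ft_force: [0.9, -0.8, 3.3]
opening: 0.0159
```

```bash
cat > c.py <<'E'
from h import *
A=np.array([.507,.1667]); r=.0358
def ang():
    s=state(); v=s["eef_pos"][:2]-A; return 107.5-np.degrees(np.arctan2(v[1],v[0])),np.hypot(*v)*1000,s
def arc(w0,steps,yaw=50.):
    "rows (cm, tool frame) from wheel angle w0 (deg, on the circle) through the listed increments"
    a=np.radians(yaw); P=lambda w:A+r*np.array([np.cos(np.radians(107.5-w)),np.sin(np.radians(107.5-w))])
    for ch in steps:
        for q in ch:
            d=(P(w0+q)-P(w0))*100; print("[[%.2f, %.2f, 0], [0, 0, 0]],"%(d[0]*np.cos(a)+d[1]*np.sin(a),d[0]*np.sin(a)-d[1]*np.cos(a)),end=" ")
        w0+=ch[-1]; print(" ->",w0)
def look(tag):
    w,rr,s=ang(); print("wheel",w.round(1),"r",rr.round(1),"z",s["eef_pos"][2].round(4),"F",s["ft_force"].round(1),"T",s["ft_torque"].round(2),"open",s["opening"].round(4),"t",s["time_s"])
E
python3 - <<'E'
from c import *
look(""); w=ang()[0]
plan()
for n in("wrist","top","side"): grab(n,n+"_ref")
look(""); arc(w,[[5,15,27,41,55],[14,28,42,56,70],[14,28,42,55,65],[14,28,40,47,50]])
E
```

```text
Traceback (most recent call last):
  File "c.py", line 13, in look
    w,rr,s=ang(); print("wheel",w.round(1),"r",rr.round(1),"z",s["eef_pos"][2].round(4),"F",s["ft_force"].round(1),"T",s["ft_torque"].round(2),"open",s["opening"].round(4),"t",s["time_s"])
                                                                                                                                                      ^^^^^^^^^^^^^^^^^^
AttributeError: 'float' object has no attribute 'round'
```

```bash
sed -i 's/s\["opening"\].round(4)/round(float(s["opening"]),4)/' c.py
python3 - <<'E'
from c import *
look(""); w=ang()[0]
plan()
for n in("wrist","top","side"): grab(n,n+"_ref")
look(""); arc(w,[[5,15,27,41,55],[14,28,42,56,70],[14,28,42,55,65],[14,28,40,47,50]])
E
```

```text
wheel 39.2 r 35.3 z 0.1051 F [ 0.9 -0.8  3.3] T [-0.42 -0.02 -0.01] open 0.0159 t 10.5833
t 10.5833 at [0.52   0.1995 0.1051] yaw 50.05
wheel 39.2 r 35.3 z 0.1051 F [ 0.7 -2.5  4.6] T [-0.54 -0.   -0.03] open 0.0159 t 10.7333
[[0.09, 0.30, 0], [0, 0, 0]], [[0.18, 0.92, 0], [0, 0, 0]], [[0.14, 1.67, 0], [0, 0, 0]], [[-0.10, 2.51, 0], [0, 0, 0]], [[-0.53, 3.26, 0], [0, 0, 0]],  -> 94.18776329009721
[[-0.60, 0.63, 0], [0, 0, 0]], [[-1.34, 1.10, 0], [0, 0, 0]], [[-2.17, 1.37, 0], [0, 0, 0]], [[-3.04, 1.44, 0], [0, 0, 0]], [[-3.90, 1.29, 0], [0, 0, 0]],  -> 164.18776329009722
[[-0.80, -0.35, 0], [0, 0, 0]], [[-1.49, -0.88, 0], [0, 0, 0]], [[-2.03, -1.57, 0], [0, 0, 0]], [[-2.37, -2.30, 0], [0, 0, 0]], [[-2.51, -2.91, 0], [0, 0, 0]],  -> 229.18776329009722
[[-0.02, -0.87, 0], [0, 0, 0]], [[0.17, -1.72, 0], [0, 0, 0]], [[0.50, -2.40, 0], [0, 0, 0]], [[0.75, -2.76, 0], [0, 0, 0]], [[0.87, -2.90, 0], [0, 0, 0]],  -> 279.1877632900972
```

View pics/wrist_ref.png

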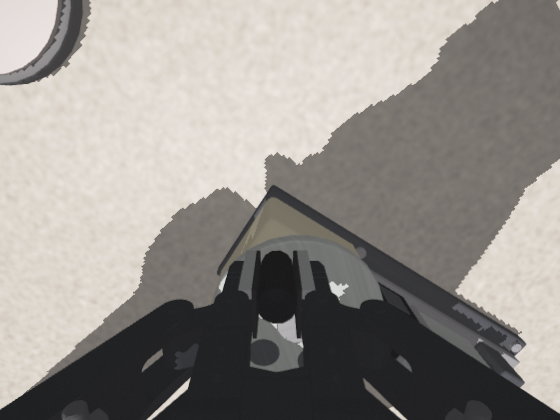

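Wrist view 6 (8th picture): the peg is pinched between the fingers at (277,285), and the tab side of the jaw shows clear around (395–430, 285–315). I'll make the first 55° arc and check that the disc follows.

arm_command(
  commands=[
    [[0.09,0.3,0],[0,0,0]],
    [[0.18,0.92,0],[0,0,0]],
    [[0.14,1.67,0],[0,0,0]],
    [[-0.1,2.51,0],[0,0,0]],
    [[-0.53,3.26,0],[0,0,0]],
  ],
)

```text
time_s: 11.15
eef_pos: [0.5414, 0.1766, 0.1051]
tcp_rot: [-2.842, -1.33, -0.003]
ft_force: [-2.3, 4.6, 5.0]
opening: 0.0158
```

```bash
cat >> c.py <<'E'
a=np.radians(107.5); EX=np.array([np.cos(a),np.sin(a)]); EY=np.array([-np.sin(a),np.cos(a)]); BED=A-.125*EX
def tab(tag,cams=("wrist","top","side")):
    for n in cams:
        p,im,d=grab(n,f"{n}_{tag}"); C=cloud(p,d); l=C[...,:2]-BED; X=l@EX*1000; Y=l@EY*1000; z=C[...,2]*1000
        b=(X>25)&(X<80)&(Y<-27)&(Y>-37.5)&(z>3)&(z<62); hi=b&(z>22)
        pad=(np.abs(Y)<18)&(X>10)&(X<45)&(z>44)&(z<53.0); jaw=(np.abs(Y)<22)&(X>20)&(X<85)&(z>53.5)&(z<60)
        print(n,"box",b.sum(),"tab pts",hi.sum(),(np.median(X[hi]).round(1),np.median(Y[hi]).round(1),np.median(z[hi]).round(1),im[hi].mean().round()) if hi.any() else "","pad X",np.percentile(X[pad],[2,98]).round(1) if pad.sum()>10 else "")
E
python3 - <<'E'
from c import *
look(""); tab("a")
look("")
E
```

```text
wheel 91.5 r 35.8 z 0.1051 F [-2.3  4.6  5. ] T [0.82 0.45 0.02] open 0.0158 t 11.15
wrist box 930 tab pts 0  pad X 
top box 51 tab pts 0  pad X [10.4 42. ]
side box 0 tab pts 0  pad X [19.8 43.7]
wheel 95.0 r 35.8 z 0.1051 F [ 0.5 -1.   5.2] T [-0.21 -0.07  0.04] open 0.0159 t 11.3
```

arm_command(
  commands=[
    [[-0.6,0.63,0],[0,0,0]],
    [[-1.34,1.1,0],[0,0,0]],
    [[-2.17,1.37,0],[0,0,0]],
    [[-3.04,1.44,0],[0,0,0]],
    [[-3.9,1.29,0],[0,0,0]],
  ],
)

```text
time_s: 11.72
eef_pos: [0.5274, 0.1361, 0.1052]
tcp_rot: [2.846, 1.329, 0.005]
ft_force: [4.4, 2.3, 2.7]
opening: 0.0156
```

arm_command(
  commands=[
    [[-0.8,-0.35,0],[0,0,0]],
    [[-1.49,-0.88,0],[0,0,0]],
    [[-2.03,-1.57,0],[0,0,0]],
    [[-2.37,-2.3,0],[0,0,0]],
    [[-2.51,-2.91,0],[0,0,0]],
  ],
)

```text
time_s: 12.13
eef_pos: [0.4868, 0.1359, 0.1051]
tcp_rot: [2.846, 1.329, 0.0]
ft_force: [4.5, 0.4, 3.2]
opening: 0.0161
```

Run:
```python
from c import *
look(""); tab("b")
look("")
p,im,d=load("wrist_b"); C=cloud(p,d); l=C[...,:2]-BED; X=l@EX*1000; Y=l@EY*1000; z=C[...,2]*1000
for n in("wrist_b","top_b","side_b"):
    p,im,d=load(n); C=cloud(p,d); l=C[...,:2]-BED; X=l@EX*1000; Y=l@EY*1000; z=C[...,2]*1000
    print(n); 
    for x0 in range(-26,40,2):
        k=(np.abs(X-x0)<1)&(np.abs(Y)<19)
        if k.sum()>2: print(x0,np.percentile(z[k],[10,50,90]).round(0),end="; ")
```

```text
wheel 230.8 r 36.8 z 0.1051 F [4.5 0.4 3.2] T [ 0.03 -0.99  0.03] open 0.0161 t 12.1333
wrist box 986 tab pts 0  pad X [22.3 29.4]
top box 33 tab pts 0  pad X [12.5 43. ]
side box 0 tab pts 0  pad X [16.3 37.7]
wheel 232.9 r 36.8 z 0.105 F [-1.6  1.9  9.4] T [0.18 0.17 0.01] open 0.0155 t 12.2833
wrist_b
-26 [54. 55. 55.]; -24 [55. 55. 56.]; -22 [55. 56. 56.]; -20 [55. 56. 57.]; -18 [55. 56. 57.]; -16 [55. 56. 57.]; -14 [55. 56. 57.]; -12 [55. 56. 57.]; -10 [55. 56. 57.]; -8 [55. 56. 57.]; -6 [55. 56. 57.]; -4 [55. 56. 57.]; -2 [55. 56. 57.]; 0 [55. 56. 57.]; 2 [55. 56. 57.]; 4 [55. 56. 57.]; 6 [55. 56. 57.]; 8 [55. 56. 57.]; 10 [55. 56. 57.]; 12 [55. 56. 57.]; 14 [55. 56. 57.]; 16 [55. 56. 57.]; 18 [55. 55. 56.]; 20 [55. 55. 56.]; 22 [48. 53. 56.]; 24 [48. 51. 55.]; 26 [49. 50. 51.]; 28 [46. 49. 51.]; 30 [46. 48. 50.]; 36 [55. 56. 57.]; 38 [56. 56. 57.]; top_b
-26 [53. 55. 58.]; -24 [53. 54. 57.]; -22 [52. 53. 56.]; -20 [51. 55. 58.]; -18 [53. 55. 58.]; -16 [52. 57. 60.]; -14 [53. 55. 58.]; -12 [51. 55. 57.]; -10 [52. 55. 59.]; -8 [54. 56. 60.]; -6 [54. 58. 63.]; -4 [53. 56. 61.]; -
[... 168 characters left out ...]
60.]; 18 [51. 53. 59.]; 20 [50. 55. 58.]; 22 [54. 56. 57.]; 24 [21. 43. 50.]; 26 [45. 48. 51.]; 28 [44. 49. 51.]; 30 [16. 19. 40.]; 32 [16. 21. 43.]; 34 [19. 42. 54.]; 36 [52. 53. 60.]; 38 [53. 56. 59.]; side_b
-26 [45. 50. 54.]; -24 [44. 48. 56.]; -22 [54. 56. 58.]; -20 [53. 55. 56.]; -18 [52. 56. 58.]; -16 [53. 55. 56.]; -14 [54. 55. 55.]; -12 [54. 55. 57.]; -10 [54. 56. 57.]; -8 [53. 56. 57.]; -6 [53. 55. 57.]; -4 [53. 57. 58.]; -2 [53. 54. 55.]; 0 [54. 55. 57.]; 2 [54. 55. 57.]; 4 [55. 56. 57.]; 6 [52. 53. 55.]; 8 [54. 56. 58.]; 10 [55. 56. 56.]; 12 [54. 56. 57.]; 14 [54. 56. 56.]; 16 [54. 55. 57.]; 20 [53. 54. 56.]; 22 [52. 53. 53.]; 34 [48. 50. 55.]; 36 [43. 50. 56.]; 38 [46. 55. 57.];
```

Run:
```python
from c import *
arc(229.2,[[9,20,31,40,45]]+[[5,11,17,21,23]]*8)
```

```text
[[-0.04, -0.56, 0], [0, 0, 0]], [[0.04, -1.24, 0], [0, 0, 0]], [[0.24, -1.90, 0], [0, 0, 0]], [[0.50, -2.40, 0], [0, 0, 0]], [[0.67, -2.66, 0], [0, 0, 0]],  -> 274.2
[[0.20, -0.24, 0], [0, 0, 0]], [[0.46, -0.51, 0], [0, 0, 0]], [[0.75, -0.75, 0], [0, 0, 0]], [[0.96, -0.89, 0], [0, 0, 0]], [[1.06, -0.95, 0], [0, 0, 0]],  -> 297.2
[[0.28, -0.15, 0], [0, 0, 0]], [[0.62, -0.29, 0], [0, 0, 0]], [[0.98, -0.39, 0], [0, 0, 0]], [[1.23, -0.44, 0], [0, 0, 0]], [[1.35, -0.46, 0], [0, 0, 0]],  -> 320.2
[[0.31, -0.03, 0], [0, 0, 0]], [[0.69, -0.02, 0], [0, 0, 0]], [[1.06, 0.02, 0], [0, 0, 0]], [[1.30, 0.07, 0], [0, 0, 0]], [[1.42, 0.10, 0], [0, 0, 0]],  -> 343.2
[[0.30, 0.10, 0], [0, 0, 0]], [[0.64, 0.25, 0], [0, 0, 0]], [[0.97, 0.43, 0], [0, 0, 0]], [[1.17, 0.58, 0], [0, 0, 0]], [[1.27, 0.65, 0], [0, 0, 0]],  -> 366.2
[[0.23, 0.21, 0], [0, 0, 0]], [[0.49, 0.48, 0], [0, 0, 0]], [[0.72, 0.78, 0], [0, 0, 0]], [[0.85, 0.99, 0], [0, 0, 0]], [[0.91, 1.10, 0], [0, 0, 0]],  -> 389.2
[[0.14, 0.28, 0], [0, 0, 0]], [[0.27, 0.63, 0], [0, 0, 0]], [[0.36, 1.00, 0], [0, 0, 0]], [[0.40, 1.24, 0], [0, 0, 0]], [[0.41, 1.37, 0], [0, 0, 0]],  -> 412.2
[[0.02, 0.31, 0], [0, 0, 0]], [[-0.00, 0.69, 0], [0, 0, 0]], [[-0.06, 1.06, 0], [0, 0, 0]], [[-0.12, 1.30, 0], [0, 0, 0]], [[-0.15, 1.42, 0], [0, 0, 0]],  -> 435.2
[[-0.11, 0.29, 0], [0, 0, 0]], [[-0.27, 0.63, 0], [0, 0, 0]], [[-0.47, 0.95, 0], [0, 0, 0]], [[-0.62, 1.15, 0], [0, 0, 0]], [[-0.70, 1.25, 0], [0, 0, 0]],  -> 458.2
```

arm_command(
  commands=[
    [[-0.04,-0.56,0],[0,0,0]],
    [[0.04,-1.24,0],[0,0,0]],
    [[0.24,-1.9,0],[0,0,0]],
    [[0.5,-2.4,0],[0,0,0]],
    [[0.67,-2.66,0],[0,0,0]],
  ],
)

```text
time_s: 12.7
eef_pos: [0.4716, 0.1584, 0.1051]
tcp_rot: [2.844, 1.33, 0.001]
ft_force: [5.6, -2.4, 5.2]
opening: 0.0159
```

Run:
```python
from c import *
look(""); tab("c")
look("")
```

```text
wheel 274.4 r 36.3 z 0.1051 F [ 5.6 -2.4  5.2] T [-0.51 -1.03 -0.02] open 0.0159 t 12.7
wrist box 632 tab pts 0  pad X [20.3 27.5]
top box 51 tab pts 0  pad X [14.  42.4]
side box 0 tab pts 0  pad X [13.1 37.4]
wheel 275.1 r 36.3 z 0.105 F [ 2.7 -0.1  6.9] T [ 0.13 -0.7   0.01] open 0.016 t 12.85
```

arm_command(
  commands=[
    [[0.2,-0.24,0],[0,0,0]],
    [[0.46,-0.51,0],[0,0,0]],
    [[0.75,-0.75,0],[0,0,0]],
    [[0.96,-0.89,0],[0,0,0]],
    [[1.06,-0.95,0],[0,0,0]],
  ],
)

```text
time_s: 13.27
eef_pos: [0.4714, 0.1719, 0.1051]
tcp_rot: [2.844, 1.328, -0.001]
ft_force: [3.2, -3.9, 6.2]
opening: 0.0156
```

Run:
```python
from c import *
look(""); tab("d",("wrist","top"))
look("")
```

```text
wheel -64.1 r 36.0 z 0.1051 F [ 3.2 -3.9  6.2] T [-0.79 -0.88  0.07] open 0.0156 t 13.2667
wrist box 523 tab pts 0  pad X [19.6 26.9]
top box 50 tab pts 0  pad X [10.  41.9]
wheel -63.9 r 36.0 z 0.1051 F [ 3.8 -3.   6.4] T [-0.51 -0.95 -0.05] open 0.0158 t 13.3667
```

arm_command(
  commands=[
    [[0.28,-0.15,0],[0,0,0]],
    [[0.62,-0.29,0],[0,0,0]],
    [[0.98,-0.39,0],[0,0,0]],
    [[1.23,-0.44,0],[0,0,0]],
    [[1.35,-0.46,0],[0,0,0]],
  ],
)

```text
time_s: 13.78
eef_pos: [0.4761, 0.1847, 0.105]
tcp_rot: [2.844, 1.328, -0.003]
ft_force: [2.9, -5.0, 9.3]
opening: 0.0156
```

```bash
sed -i 's/print(n,"box",b.sum(),/print(n,"box",b.sum(),np.percentile(X[b],[5,25,50,75,95]).round() if b.any() else "",/' c.py
python3 - <<'E'
from c import *
look(""); tab("e",("wrist","top"))
look("")
E
```

```text
wheel -42.3 r 35.7 z 0.105 F [ 2.9 -5.   9.3] T [-1.03 -0.54  0.02] open 0.0156 t 13.7833
wrist box 483 [26. 32. 38. 45. 51.] tab pts 0  pad X [19.4 26.7]
top box 50 [28. 39. 54. 67. 77.] tab pts 1 (np.float64(64.3), np.float64(-33.6), np.float64(23.0), np.float64(12.0)) pad X [10. 41.]
wheel -42.0 r 35.7 z 0.105 F [ 2.9 -4.2  7.5] T [-0.86 -0.71  0.02] open 0.016 t 13.8833
```

View pics/wrist_e.png

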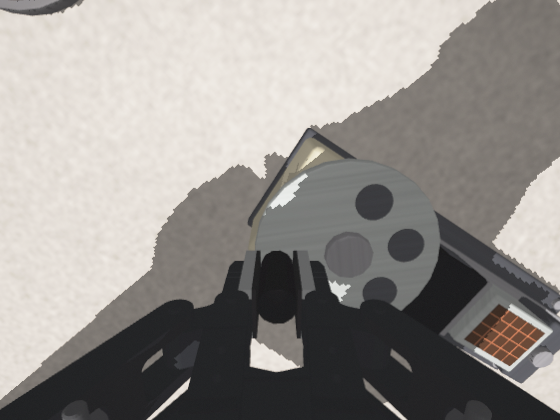

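Wrist view 7 (9th picture): the carrier at (508,335) is nipped against the stop, the black jaw (445,285) has its tab side clear from (440,215) to (540,270), and no tab yet. The pad stopped moving at wheel ≈ 298°, so the nip is there. I'll go on in 23° steps.

arm_command(
  commands=[
    [[0.31,-0.03,0],[0,0,0]],
    [[0.69,-0.02,0],[0,0,0]],
    [[1.06,0.02,0],[0,0,0]],
    [[1.3,0.07,0],[0,0,0]],
    [[1.42,0.1,0],[0,0,0]],
  ],
)

```text
time_s: 14.3
eef_pos: [0.4851, 0.1947, 0.1049]
tcp_rot: [2.844, 1.328, -0.005]
ft_force: [-0.5, -6.4, 11.8]
opening: 0.0156
```

Run:
```python
from c import *
look(""); tab("f",("wrist","top"))
look("")
```

```text
wheel -20.5 r 35.5 z 0.1049 F [-0.5 -6.4 11.8] T [-1.13 -0.01 -0.01] open 0.0156 t 14.3
wrist box 545 [26. 33. 40. 48. 56.] tab pts 0  pad X [19.7 25.9]
top box 48 [28. 40. 54. 67. 76.] tab pts 0  pad X [11.7 41.9]
wheel -20.2 r 35.5 z 0.105 F [ 1.8 -5.5 10.9] T [-0.97 -0.28  0.  ] open 0.0157 t 14.4
```

arm_command(
  commands=[
    [[0.3,0.1,0],[0,0,0]],
    [[0.64,0.25,0],[0,0,0]],
    [[0.97,0.43,0],[0,0,0]],
    [[1.17,0.58,0],[0,0,0]],
    [[1.27,0.65,0],[0,0,0]],
  ],
)

```text
time_s: 14.82
eef_pos: [0.4974, 0.2007, 0.105]
tcp_rot: [2.845, 1.329, -0.007]
ft_force: [-2.3, -4.8, 14.1]
opening: 0.0156
```

Run:
```python
from c import *
look(""); tab("g",("wrist","top"))
look("")
```

```text
wheel 1.7 r 35.3 z 0.105 F [-2.3 -4.8 14.1] T [-0.81  0.54  0.03] open 0.0156 t 14.8167
wrist box 718 [27. 36. 46. 56. 70.] tab pts 0  pad X [19.7 25.3]
top box 51 [28. 39. 53. 68. 78.] tab pts 0  pad X [11.4 40.9]
wheel 2.0 r 35.3 z 0.105 F [-1.1 -3.7 11.9] T [-0.65  0.19  0.03] open 0.0157 t 14.9167
```

arm_command(
  commands=[
    [[0.23,0.21,0],[0,0,0]],
    [[0.49,0.48,0],[0,0,0]],
    [[0.72,0.78,0],[0,0,0]],
    [[0.85,0.99,0],[0,0,0]],
    [[0.91,1.1,0],[0,0,0]],
  ],
)

```text
time_s: 15.33
eef_pos: [0.5112, 0.2016, 0.105]
tcp_rot: [-2.844, -1.33, 0.006]
ft_force: [-4.7, 0.9, 13.6]
opening: 0.016
```

Run:
```python
from c import *
look(""); tab("h",("wrist","top"))
look("")
```

```text
wheel 24.3 r 35.2 z 0.105 F [-4.7  0.9 13.6] T [-0.06  0.75 -0.02] open 0.016 t 15.3333
wrist box 884 [28. 38. 52. 65. 76.] tab pts 0  pad X [19.7 24.4]
top box 49 [28. 39. 53. 67. 75.] tab pts 0  pad X [11.9 42.6]
wheel 24.6 r 35.2 z 0.105 F [-2.1 -0.1 12.2] T [-0.1   0.42 -0.04] open 0.0157 t 15.4333
```

arm_command(
  commands=[
    [[0.14,0.28,0],[0,0,0]],
    [[0.27,0.63,0],[0,0,0]],
    [[0.36,1.0,0],[0,0,0]],
    [[0.4,1.24,0],[0,0,0]],
    [[0.41,1.37,0],[0,0,0]],
  ],
)

```text
time_s: 15.85
eef_pos: [0.5247, 0.1971, 0.105]
tcp_rot: [-2.842, -1.33, 0.003]
ft_force: [-2.0, 3.5, 10.4]
opening: 0.0157
```

Run:
```python
from c import *
look(""); tab("i",("wrist","top"))
look("")
```

```text
wheel 47.7 r 35.2 z 0.105 F [-2.   3.5 10.4] T [ 0.68  0.34 -0.01] open 0.0157 t 15.85
wrist box 910 [28. 40. 53. 67. 78.] tab pts 0  pad X 
top box 49 [28. 39. 53. 69. 77.] tab pts 0  pad X [11.7 43.5]
wheel 48.0 r 35.2 z 0.105 F [-1.4  2.6  9.3] T [ 0.54  0.21 -0.03] open 0.0158 t 15.95
```

arm_command(
  commands=[
    [[0.02,0.31,0],[0,0,0]],
    [[0,0.69,0],[0,0,0]],
    [[-0.06,1.06,0],[0,0,0]],
    [[-0.12,1.3,0],[0,0,0]],
    [[-0.15,1.42,0],[0,0,0]],
  ],
)

```text
time_s: 16.37
eef_pos: [0.5356, 0.1875, 0.1051]
tcp_rot: [-2.841, -1.33, -0.0]
ft_force: [0.5, 4.8, 7.9]
opening: 0.016
```

Run:
```python
from c import *
look(""); tab("j",("wrist","top"))
look("")
```

```text
wheel 71.5 r 35.4 z 0.1051 F [0.5 4.8 7.9] T [ 1.04 -0.13 -0.04] open 0.016 t 16.3667
wrist box 916 [28. 40. 53. 67. 77.] tab pts 0  pad X [19.3 21.6]
top box 51 [28. 39. 56. 68. 77.] tab pts 0  pad X [11.  44.5]
wheel 71.9 r 35.4 z 0.1051 F [1.6 4.2 8.1] T [ 0.85 -0.32 -0.04] open 0.0156 t 16.4667
```

arm_command(
  commands=[
    [[-0.11,0.29,0],[0,0,0]],
    [[-0.27,0.63,0],[0,0,0]],
    [[-0.47,0.95,0],[0,0,0]],
    [[-0.62,1.15,0],[0,0,0]],
    [[-0.7,1.25,0],[0,0,0]],
  ],
)

```text
time_s: 16.88
eef_pos: [0.5419, 0.174, 0.1051]
tcp_rot: [-2.843, -1.33, -0.003]
ft_force: [4.5, 5.9, 4.6]
opening: 0.0157
```

Run:
```python
from c import *
look(""); tab("k",("wrist","top"))
look("")
arc(458.2,[[5,11,17,21,23]]*4)
```

```text
wheel 95.7 r 35.7 z 0.1051 F [4.5 5.9 4.6] T [ 0.97 -0.86  0.  ] open 0.0157 t 16.8833
wrist box 936 [28. 40. 53. 67. 77.] tab pts 0  pad X 
top box 45 [28. 38. 57. 69. 78.] tab pts 5 (np.float64(44.1), np.float64(-28.8), np.float64(44.7), np.float64(45.0)) pad X [12.9 40.1]
wheel 96.1 r 35.7 z 0.1051 F [4.2 4.1 4.5] T [ 0.73 -0.9   0.  ] open 0.0158 t 16.9833
[[-0.21, 0.23, 0], [0, 0, 0]], [[-0.50, 0.47, 0], [0, 0, 0]], [[-0.80, 0.69, 0], [0, 0, 0]], [[-1.02, 0.82, 0], [0, 0, 0]], [[-1.13, 0.87, 0], [0, 0, 0]],  -> 481.2
[[-0.29, 0.13, 0], [0, 0, 0]], [[-0.64, 0.24, 0], [0, 0, 0]], [[-1.01, 0.32, 0], [0, 0, 0]], [[-1.26, 0.36, 0], [0, 0, 0]], [[-1.38, 0.36, 0], [0, 0, 0]],  -> 504.2
[[-0.31, 0.00, 0], [0, 0, 0]], [[-0.69, -0.03, 0], [0, 0, 0]], [[-1.05, -0.10, 0], [0, 0, 0]], [[-1.29, -0.16, 0], [0, 0, 0]], [[-1.41, -0.20, 0], [0, 0, 0]],  -> 527.2
[[-0.29, -0.12, 0], [0, 0, 0]], [[-0.62, -0.29, 0], [0, 0, 0]], [[-0.93, -0.50, 0], [0, 0, 0]], [[-1.13, -0.66, 0], [0, 0, 0]], [[-1.22, -0.74, 0], [0, 0, 0]],  -> 550.2
```

The top camera reports 5 raised points at the jaw's tab side, and the wrist image taken 0.05 s before shows none. I'll look again before moving.

Run:
```python
from c import *
tab("l",("wrist","top","side","top")); look("")
a=load("wrist_l")[1]; b=load("top_l")[1]; b0=load("top_j")[1]
uv=proj(load("top_l")[0],np.r_[A-.07*EX,.04])[0].astype(int); print(uv)
c=lambda m:cv2.resize(m[uv[1]-20:uv[1]+20,uv[0]-28:uv[0]+28,::-1],(392,280),interpolation=cv2.INTER_NEAREST)
cv2.imwrite("pics/cmp.png",np.vstack([np.hstack([c(b0),c(b)]),cv2.resize(a[210:,280:,::-1],(784,300))[:,:784]]))
```

```text
wrist box 1206 [29. 42. 50. 63. 77.] tab pts 289 (np.float64(49.4), np.float64(-34.1), np.float64(40.3), np.float64(87.0)) pad X 
top box 49 [28. 40. 56. 68. 77.] tab pts 12 (np.float64(42.6), np.float64(-30.0), np.float64(41.4), np.float64(40.0)) pad X [11.5 43. ]
side box 6 [37. 38. 41. 45. 45.] tab pts 6 (np.float64(41.4), np.float64(-29.9), np.float64(43.6), np.float64(52.0)) pad X [14.9 29.9]
top box 46 [28. 39. 57. 68. 78.] tab pts 9 (np.float64(42.9), np.float64(-30.3), np.float64(45.1), np.float64(41.0)) pad X [10.7 44.5]
wheel 96.1 r 35.6 z 0.1051 F [4.7 3.  5. ] T [ 0.78 -0.85  0.03] open 0.0155 t 17.1833
[246 211]
```

View pics/cmp.png

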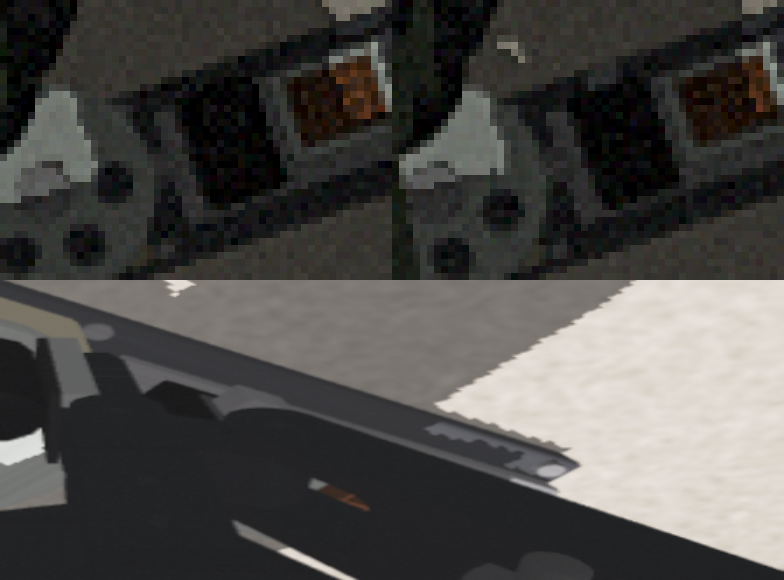

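The tab is out: 289 wrist points at X=49, Y=-34, z=40 and bright. The top and side cameras show it too, and the crop shows it as the grey square at (250,395). It sprang at the end of the last step. I'll stop here, open the fingers and rise straight up.

arm_command(
  commands=[
    [[0,0,0],[0,0,0]],
    [[0,0,0],[0,0,0]],
    [[0,0,0],[0,0,0]],
    [[0,0,0],[0,0,0]],
    [[0,0,0],[0,0,0]],
  ],
  fingers=-1,
)

```text
time_s: 17.6
eef_pos: [0.5407, 0.172, 0.1041]
tcp_rot: [-2.846, -1.329, 0.003]
ft_force: [1.0, -0.4, 0.3]
opening: 0.0754
```

arm_command(
  commands=[
    [[0,0,-1.0],[0,0,0]],
    [[0,0,-3.0],[0,0,0]],
    [[0,0,-6.0],[0,0,0]],
    [[0,0,-9.0],[0,0,0]],
    [[0,0,-11.0],[0,0,0]],
  ],
)

```text
time_s: 18.02
eef_pos: [0.5424, 0.1723, 0.2182]
tcp_rot: [2.846, 1.329, 0.004]
ft_force: [1.0, -0.6, -1.0]
opening: 0.0856
```

arm_command(
  commands=[
    [[0,0,0],[0,0,0]],
    [[0,0,0],[0,0,0]],
    [[0,0,0],[0,0,0]],
  ],
)

```text
time_s: 18.27
eef_pos: [0.5412, 0.172, 0.2145]
tcp_rot: [-2.846, -1.329, 0.001]
ft_force: [0.2, -0.0, -0.2]
opening: 0.0857
```

Run:
```python
from c import *
import g
plan(); print(state()["ft_force"].round(1)); tab("end",("wrist","top","side")); g.grip("wrist_end")
p,im,d=load("wrist_end"); C=cloud(p,d); l=C[...,:2]-BED; X=l@EX*1000; Y=l@EY*1000; z=C[...,2]*1000
k=(z>54)&(z<58)&(X>-32)&(X<25)&(np.abs(Y)<24); print("carrier",cv2.minAreaRect(np.c_[X[k],Y[k]].astype(np.float32)),np.median(z[k]))
```

```text
t 18.2667 at [0.5412 0.172  0.2145] yaw 50.06
[ 0.2 -0.  -0.2]
wrist box 610 [30. 42. 50. 63. 77.] tab pts 178 (np.float64(45.6), np.float64(-32.0), np.float64(44.7), np.float64(79.0)) pad X [19.5 23.6]
top box 49 [28. 40. 57. 69. 78.] tab pts 10 (np.float64(43.4), np.float64(-30.7), np.float64(45.0), np.float64(43.0)) pad X [16.1 43.3]
side box 5 [34. 38. 39. 39. 46.] tab pts 5 (np.float64(39.0), np.float64(-30.3), np.float64(42.0), np.float64(57.0)) pad X [20.1 39.2]
wrist_end grip top 415 0.1149 [0.5424 0.1745] r 0.0084
 disc 0.0774 [0.5072 0.1661] 0.0473
 rad 0.0362 wheel deg 94.1
carrier ((-4.00187873840332, -0.12537574768066406), (39.87445068359375, 48.91965103149414), 89.90747833251953) 55.733897844966855
```

View pics/wrist_end.png

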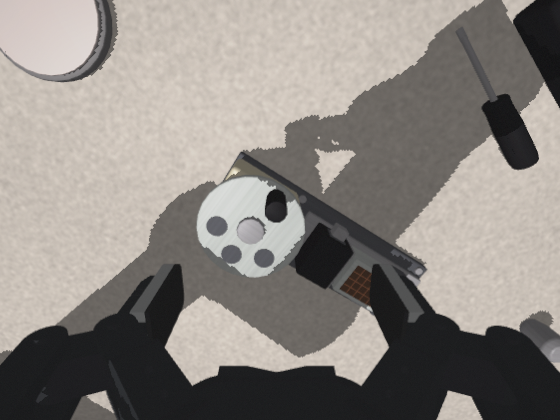

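Final wrist view (11th picture): the steel tab stands out of the jaw at (340,232), the carrier at (357,287) is clamped, the peg at (277,206) is free, and the fingers are clear of everything. Handing in.

```bash
python3 -c "
from bench import *
print(sign_off())"
```

```text
the job is handed in; nothing more can be done
None
```

The job is done and handed in. The carrier is clamped on the bed, the indicator tab is out, and the gripper is open and clear above the crank at 18.3 s.

- **Carrier:** I placed it upright on the bed and let go. At the last check it was 0.1 mm off the centreline and about 0.1° off square, held between stop and pad.
- **Crank:** I turned it clockwise from about 40°, with the pad meeting the carrier at about 298°. From there I went in 23° steps, checking for the tab after each, and stopped at about 455° when it sprang out.
- **Overshoot:** The tab was still hidden at the check at 432° and out at the next stop (456°). The overshoot is therefore under 24°, within the 45° allowed.
- **Tab:** The wrist image at the last stop still showed no tab, while the top image 0.05 s later did. A second look with the wrist, top and side cameras all confirmed it out, and so did the final check after letting go.
- **Final state:** The crank stayed where I left it within the measuring error (94° to 96° on the dial), and the force on the tool is about zero. I never moved near the other objects, but I made no separate final check of their positions.

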